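Unlatch and open the sandwich toaster

TASK

Open up the sandwich toaster so that it can be filled: swing its latch lever forward and down, clear of the handle, then raise the lid by its handle and lay it right back against its stop so that it stays open. Move the lid gently, without flinging it or letting it drop, and leave the jars and the mug around it standing where they are.

Things in the scene. Friction and masses are not known exactly. Their poses are not given: they have to be found in the camera images.
- grill: Base of a compact sandwich toaster, black with steel trim, fixed on the worktop; body 170 deep (x), 230 wide (y), 92 mm high when shut. Origin on the worktop under the body's middle; x points from its front (handle side) to its back (hinge), y to its left, z up. The body's front face is at x = -85 mm. A lower handle (bar along y, 14 mm thick, at x = -128, z = 32 mm) juts out below the lid's.
- lid (a joint): Lid angle (rad): 0 shut, grows as it opens upward about the hinge at the back, 1.75 on its stop (leaning a little past upright). The hinge is stiff and holds the lid at any angle; lid 0.45 kg, raising it by the handle takes about 5 N. While the latch is hooked the handle lifts only about 3 mm.
- lid_hinge (a point): Point on the lid's hinge line, in the middle of the width; in the grill's frame at x = +85, y = 0, z = 47 mm. The hinge line runs along the grill's y.
- lid_handle (a point): Middle of the lid's handle, a black bar along the grill's y with an arm to the lid at each end, 215 mm from the hinge; with the lid shut at x = -130, y = 0, z = 64 mm in the grill's frame. Round, 16 mm thick, 21 to 61 mm either side of the middle; in the middle 42 mm a flat block 18 (x) x 16 (z) mm which the latch hooks over. Gaps: 37 mm behind it to the lid, 17 mm down to the lower handle.
- latch (a joint): Latch lever angle (rad): 0 upright, hooked over the middle of the lid's handle (starts at 0 to 0.08); grows as the lever swings forward and down, away from the body; 1.4 at its stop. It leaves the handle from about 0.25 on and is well clear beyond 0.5. It stays where it is left; swinging it takes about 1 N at the tab.
- latch_pivot (a point): Point on the latch's hinge line (along the grill's y), in the middle of the lower handle; in the grill's frame at x = -128, y = 0, z = 32 mm.
- latch_tab (a point): Middle of the latch's finger tab, a dark steel flap 34 wide (y), 6 thick, rising 27 mm above the hook, leaning slightly forward, free in front and behind. Hooked, this point is at x = -150, y = 0, z = 99 mm in the grill's frame (70 mm from the pivot); the tab's upper edge is at z = 110, the top of the hook over the handle at z = 81 mm.
- mustard_jar: A glass jar with a pale lid, 64 mm across and 109 mm high, standing close to the right of the toaster. Origin under its centre. Leave it alone.
- spice_jar: A small spice jar with a red cap, 45 mm across and 106 mm high, standing close to the left of the toaster. Origin under its centre. Leave it alone.
- honey_jar: A squat glass jar of honey with a green lid, 70 mm across and 101 mm high, on the worktop to the left in front of the toaster. Origin under its centre. Leave it alone.
- mug: A white mug with a band, 80 mm across, 101 mm high, on the worktop to the right in front of the toaster. Origin under its centre. Leave it alone.

How it is judged:
By the outcome, as a careful person would: the job done as asked, in the order asked, and still so for the second after the job is handed in, with the robot touching nothing.
It also fails if it takes over 48 s, if anything falls off the work surface, if the arm or the gripper's body presses on something with over 40 N, if the wrist force passes 120 N, or if a joint passes its speed limit or range.

ROBOT

A 6-joint arm with a two-finger parallel gripper is mounted at the origin on a cart in front of the work surface, level with it; the furniture and walls round the work are solid. World frame = base frame: x ahead of the robot, y to its left, z up, the work surface at z = 0. Lengths are in m, angles in rad, forces in N, time in s.
With the tool pointing down it reaches from about 0.35 to 0.975 m from the base axis. Payload 4.9 kg.
Tool frame: the origin (TCP) lies at the very end of the fingers, on their centre line; the grasp point (between the pads) lies 19 mm behind it; z points along the fingers, x is the direction in which the jaws open and shut, and the axes are right-handed (so a half turn about z gives the same grasp; the last joint's range is limited). The gripper opens to 85 mm and grips with 20 to 120 N. Pads are 22 mm wide; open, the fingers measure 114 mm over their backs; the gripper's body (76 mm by 85 mm) begins 54 mm behind the grasp point. The pads swing forward as they close: fully open they stand 13 mm farther back than shut.
Start: joints at [-1.466, 0.053, 1.613, -0, 1.476, -0.119], TCP at [0.139, -0.609, 0.231] pointing down, gripper open.
Joint ranges: [-3.01, 3.01], [-1.01, 2.22], [0.06, 2.58], [-1.02, 4.17], [0.09, 2.62], [-3.14, 3.14]. Speed limits (rad/s): [2.57, 2.57, 3.14, 3.14, 3.14, 3.14].

INTERFACE

Orientations are given as a unit quaternion [w, x, y, z].
In Python, from plant import * gives the robot as it stands.
- The arm moves only by the shell command python3 -m inch 'ROWS'. ROWS is text: rows parted by semicolons, each of 7 numbers parted by spaces: the shift along the tool's x, y, z in m, then the turn, a rotation vector about the tool's x, y, z in rad, then the closure, from 0 (fully open) to 1 (shut). A call has 1 to 10 rows; each row shifts and turns the commanded pose from where the row before left it, along the tool's axes as they then stand; what a row does not reach is not made up. A row lasts 1/12 s, in which the tool goes at most 41.7 mm and 7.16 degrees, less where a joint would pass 70% of its speed; a pose out of reach is approached as far as the arm can. A call with a gripper value outside its range is refused whole. The fingers move at their own pace and stop on an object; the grip force is fixed at half the most. Time passes only in rows, so rows that do not move let the fingers close. It gives the time, the measured TCP pose, the force and the opening at its end, in the units of the state.
- state(): the state, without advancing time (a new reading comes with each control period).
- grab_frame(name): name is "side" or "top" or "wrist"; returns the picture (384x512x3 uint8, blue, green, red); there is no depth.
- camera_info(name): a dict with "vertical_fov" (degrees; the focal length in pixels is half the picture's height over the tangent of half this angle, whatever the lens; pixels are square), "cx", "cy" (the principal point, pixels), "origin" and "rotation" of the camera in the world. Camera axes: x right, y down, z forward; pixel columns grow to the right and rows downward; lengths in m; the calibration is good to about 2 mm. The wrist camera is an equidistant fisheye: a pixel r from the principal point sees the ray r / f radians off the axis. A picture is of the moment at which its call begins: read the wrist's pose just before it. camera_info takes no time and is no camera call; for the wrist camera it gives the pose at the moment of the call.
- job_done(): hands the job in, once; it reports no verdict.
The state is a dict: "time": time; "joint_pos": joint angles; "joint_vel": joint speeds; "joint_efforts": joint torques, N m; "tool_pos": TCP position; "tool_rot": TCP orientation; "contact_force": force on the tool from outside, world axes, zero at the start; "ft_torque": the same for the moment, N m; "gripper_width": opening from 0.0 (shut) to 1.0 (fully open).
Only numpy, scipy, OpenCV 4.12 (cv2) and the standard library are available. Lean on these libraries where they do the work, as an engineer would, in place of code of your own. Each camera call takes 0.05 s, during which the arm holds its last target.

## Working session

There is one attempt and no reset: what is moved stays moved. The work goes in short steps, Python scripts to look and compute and a shell command to move; the robot and the scene stay as the last step left them, time stands still between calls to the robot, and variables do not carry over. Pictures are saved under pics/ and viewed, and the job is handed in when it is done.

```bash
mkdir -p pics; ls; python3 - <<'E'
from plant import *
import cv2
s=state(); print(s)
for n in("side","top","wrist"):
    ci=camera_info(n); print(n,ci)
    cv2.imwrite(f"pics/{n}0.png",grab_frame(n))
E
```

```text
pics
{'time': 0.0, 'joint_pos': array([-1.46597611e+00,  5.33758884e-02,  1.61432613e+00,  9.50884401e-06,
        1.47600317e+00, -1.19001049e-01]), 'joint_vel': array([-0.00041335,  0.0018519 ,  0.00054296, -0.00033788, -0.00115921,
        0.00183165]), 'joint_efforts': array([-4.08384412e-04, -3.93682337e+01, -3.70180070e+01, -9.47489843e-05,
        6.95703246e-03, -3.24923597e-06]), 'tool_pos': array([ 0.13865842, -0.6087711 ,  0.23003204]), 'tool_rot': array([-7.55491875e-04,  7.81650478e-01, -6.23715813e-01, -7.38207676e-04]), 'contact_force': array([ 0.89216031, -0.2860193 , -0.2183258 ]), 'ft_torque': array([-0.01451464,  0.02746482,  0.01391138]), 'gripper_width': 0.9980749286732946}
side {'vertical_fov': 44.25062943012998, 'cx': 255.58140470344142, 'cy': 194.37541523909002, 'origin': array([ 0.5251781 , -0.97165581,  0.57838576]), 'rotation': array([-0.53416909,  0.84514595,  0.01963275,  0.00250286])}
top {'vertical_fov': 55.38395336373715, 'cx': 261.6059224143811, 'cy': 192.80791913476315, 'origin': array([0.36072204, 0.0546438 , 0.97621249]), 'rotation': array([ 0.06209352, -0.70274982,  0.70608588, -0.06107221])}
wrist {'vertical_fov': 65.70646984690485, 'cx': 254.97775746170745, 'cy': 187.90426596679475, 'origin': array([ 0.20731465, -0.59301299,  0.37329303]), 'rotation': array([ 0.10923497,  0.77378949, -0.61749782, -0.08952091])}
```

View pics/side0.png

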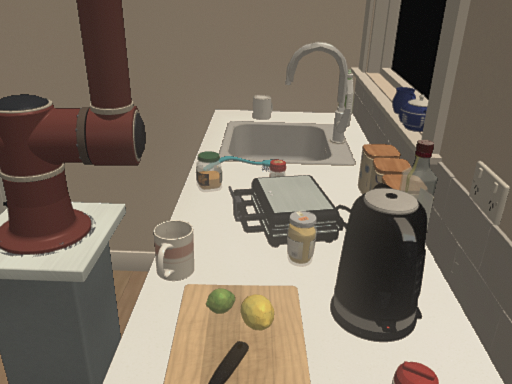

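View pics/top0.png

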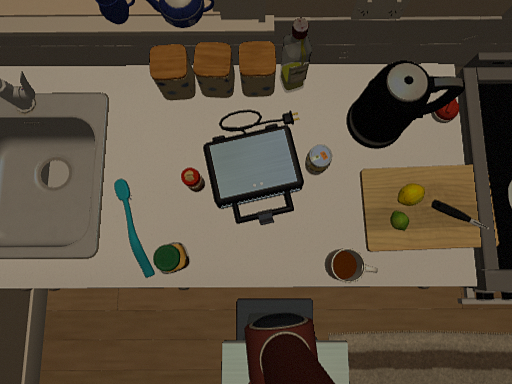

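View pics/wrist0.png

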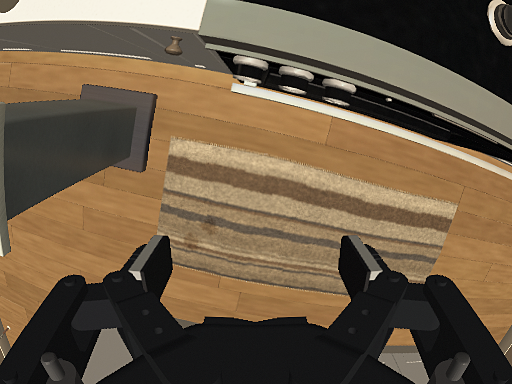

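The top view shows the toaster at about (253,165) and the latch tab at about (265,217). The handle runs from (237,217) to (292,207). The jars are at (191,179), (319,158) and (170,257), and the mug is at (345,264). I'll zoom in on the toaster to measure.

```bash
cat > h.py <<'E'
import numpy as np, cv2
from scipy.spatial.transform import Rotation as R
def q2R(q): return R.from_quat(np.array(q)[[1,2,3,0]]).as_matrix()
def ray(ci,u,v,fish=False,H=384):
    f=H/2/np.tan(np.radians(ci["vertical_fov"]/2))
    x,y=u-ci["cx"],v-ci["cy"]
    if fish:
        r=np.hypot(x,y); a=r/f; d=np.array([np.sin(a)*x/r,np.sin(a)*y/r,np.cos(a)])
    else:
        d=np.array([x/f,y/f,1.])
    d=q2R(ci["rotation"])@d
    return np.array(ci["origin"]),d/np.linalg.norm(d)
def onz(ci,u,v,z,fish=False):
    o,d=ray(ci,u,v,fish); return o+d*(z-o[2])/d[2]
def proj(ci,p,fish=False,H=384):
    f=H/2/np.tan(np.radians(ci["vertical_fov"]/2))
    c=q2R(ci["rotation"]).T@(np.array(p)-ci["origin"])
    if fish:
        r=np.hypot(c[0],c[1]); a=np.arctan2(r,c[2]); return np.array([ci["cx"]+f*a*c[0]/r,ci["cy"]+f*a*c[1]/r])
    return np.array([ci["cx"]+f*c[0]/c[2],ci["cy"]+f*c[1]/c[2]])
E
python3 - <<'E'
import cv2
im=cv2.imread("pics/top0.png")[115:235,190:345]
im=cv2.convertScaleAbs(im,alpha=2.0,beta=20)
cv2.imwrite("pics/topz.png",cv2.resize(im,None,fx=5,fy=5,interpolation=cv2.INTER_CUBIC))
im=cv2.imread("pics/side0.png")[165:265,220:350]
im=cv2.convertScaleAbs(im,alpha=2.0,beta=20)
cv2.imwrite("pics/sidez.png",cv2.resize(im,None,fx=6,fy=6,interpolation=cv2.INTER_CUBIC))
E
```

```text
(no output)
```

View pics/topz.png

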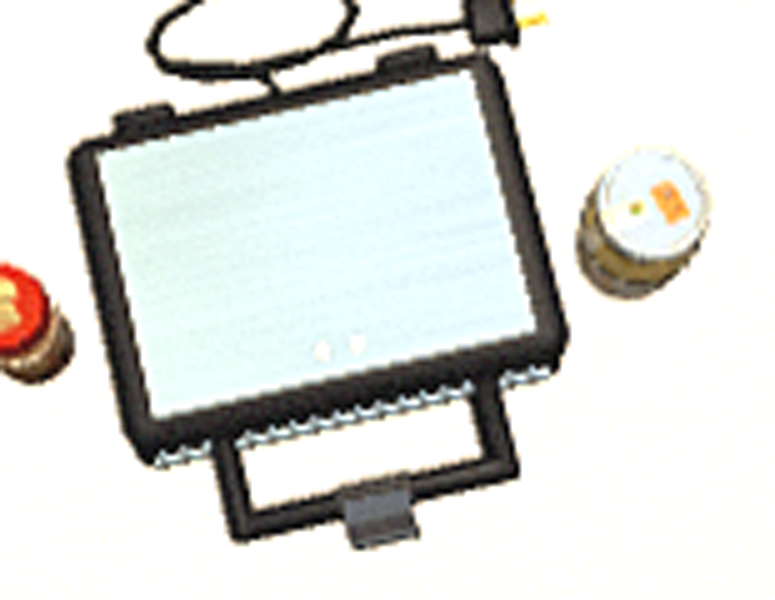

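View pics/sidez.png

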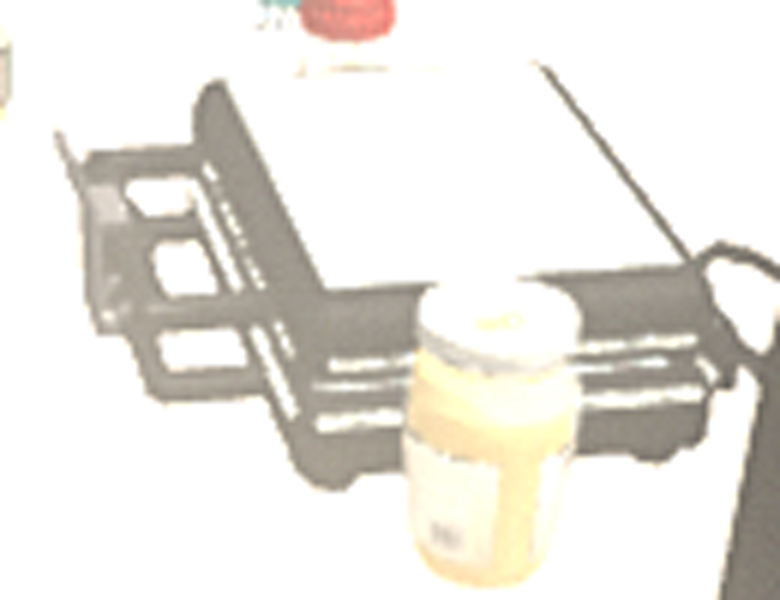

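```bash
python3 - <<'E'
from h import *
from plant import *
ci=camera_info("top")
def T(u,v,z): return onz(ci,190+(u-2)/5,115+(v-2)/5,z)
pl=[T(*p,0.092) for p in[(97,152),(475,72),(537,338),(153,418)]]  # BL(left-back),BR,FR,FL
for p in pl: print(p)
a=[pl[0]-pl[1],pl[3]-pl[2]]
for d in a: print("yaw lat",np.degrees(np.arctan2(d[1],d[0]))-90,np.linalg.norm(d))
for d in [pl[0]-pl[3],pl[1]-pl[2]]: print("yaw long",np.degrees(np.arctan2(d[1],d[0])),np.linalg.norm(d))
hl,hr=T(238,527,.064),T(516,466,.064)
d=hl-hr; print("handle",hl,hr,np.degrees(np.arctan2(d[1],d[0]))-90,np.linalg.norm(d))
print("plate c",sum(pl)/4)
print("tab edge",T(355,547,.110),T(418,535,.110))
yaw=np.radians(np.degrees(np.arctan2(d[1],d[0]))-90)
hm=(hl+hr)/2; x=np.array([np.cos(yaw),np.sin(yaw),0]); print("origin via handle",hm+.130*x)
# jars
I=lambda u,v,z: onz(ci,u,v,z)
print("mustard",I(320,154,.109),"spice",I(190.5,176,.106),"honey",I(168,256,.101),"mug",I(344,262,.101))
E
```

```text
[0.63914439 0.1871939  0.092     ]
[ 0.68026349 -0.00339793  0.092     ]
[ 0.54265556 -0.03184932  0.092     ]
[0.503609   0.15700507 0.092     ]
yaw lat 12.174633818043745 0.19497698949297596
yaw lat 11.681581682584678 0.1928486789531883
yaw long 12.55694549930294 0.13885679021897
yaw long 11.68169484556878 0.14051841577931498
handle [0.45273626 0.11691433 0.064     ] [ 0.48280563 -0.0226314   0.064     ] 12.16018616220272 0.14274865715087826
plate c [0.59141811 0.07723793 0.092     ]
tab edge [0.4383356  0.05827382 0.11      ] [0.44388706 0.02837289 0.11      ]
origin via handle [0.59485407 0.07452539 0.064     ]
mustard [ 0.60944776 -0.08808222  0.109     ] spice [0.55647341 0.22857297 0.106     ] honey [0.36467428 0.27702658 0.101     ] mug [ 0.34888229 -0.1373073   0.101     ]
```

```bash
cat >> h.py <<'E'
from scipy.linalg import logm,expm
YAW=np.radians(12.1); O=np.array([.594,.075,0.])
G=np.array([[np.cos(YAW),-np.sin(YAW),0],[np.sin(YAW),np.cos(YAW),0],[0,0,1]])
def g2w(p): return O+G@np.array(p)
def w2g(p): return G.T@(np.array(p)-O)
def toolR(pitch_deg):  # 90=down, less = tilted forward
    a=np.radians(90-pitch_deg); down=np.array([[1,0,0],[0,-1,0],[0,0,-1.]])
    return G@down@R.from_rotvec([0,a,0]).as_matrix()
def step(s,target_g,pitch,N):
    A=np.eye(4);A[:3,:3]=q2R(s["tool_rot"]);A[:3,3]=s["tool_pos"]
    B=np.eye(4);B[:3,:3]=toolR(pitch);B[:3,3]=g2w(target_g)
    S=expm(np.real(logm(np.linalg.inv(A)@B))/N)
    return np.round(np.r_[S[:3,3],R.from_matrix(S[:3,:3]).as_rotvec()],4)
def rep(s):
    z=q2R(s["tool_rot"])
    l=G.T@z
    print("t",round(s["time"],2),"g",np.round(w2g(s["tool_pos"])*1000,1),"pitch",round(np.degrees(np.arctan2(-l[2,2],l[0,2])),1),"zy",round(l[1,2],3),"xdir",np.round(l[:,0],3),"F_g",np.round(G.T@s["contact_force"],1),"w",round(s["gripper_width"],3), "j",np.round(s["joint_pos"],2))
E
python3 - <<'E'
from h import *
from plant import *
s=state(); rep(s)
print(step(s,[-.122,0,.17],90,24))
E
```

```text
t 0.15 g [-588.6 -573.3  230.3] pitch 90.0 zy 0.002 xdir [ 0.013 -1.    -0.002] F_g [ 0.1  0.1 -0.2] w 0.994 j [-1.47  0.05  1.61 -0.    1.48 -0.12]
[-0.0044 -0.0339  0.0025 -0.0001  0.     -0.0649]
```

```bash
python3 -m inch '-.0044 -.0339 .001 0 0 -.065 1;-.0044 -.0339 .001 0 0 -.065 1;-.0044 -.0339 .001 0 0 -.065 1;-.0044 -.0339 .001 0 0 -.065 1;-.0044 -.0339 .001 0 0 -.065 1;-.0044 -.0339 .001 0 0 -.065 1;-.0044 -.0339 .001 0 0 -.065 1;-.0044 -.0339 .001 0 0 -.065 1;-.0044 -.0339 .001 0 0 -.065 1;-.0044 -.0339 .001 0 0 -.065 1'
python3 -m inch '-.0044 -.0339 .001 0 0 -.065 1;-.0044 -.0339 .001 0 0 -.065 1;-.0044 -.0339 .001 0 0 -.065 1;-.0044 -.0339 .001 0 0 -.065 1;-.0044 -.0339 .001 0 0 -.065 1;-.0044 -.0339 .001 0 0 -.065 1;-.0044 -.0339 .001 0 0 -.065 1;-.0044 -.0339 .001 0 0 -.065 1;-.0044 -.0339 .001 0 0 -.065 1;-.0044 -.0339 .001 0 0 -.065 1'
python3 - <<'E'
from h import *
from plant import *
s=state(); rep(s)
print(step(s,[-.122,0,.17],90,4))
E
```

```text
time: 0.98
tool_pos: [0.408, -0.4059, 0.2208]
tool_rot: [-0.0, 0.94, -0.34, -0.0]
contact_force: [0.1, -0.6, 0.2]
gripper_width: -0.001
time: 1.82
tool_pos: [0.4983, -0.0824, 0.211]
tool_rot: [-0.0, 1.0, -0.022, -0.0]
contact_force: [1.6, -0.7, -0.1]
gripper_width: -0.001
t 1.82 g [-126.6 -133.8  211. ] pitch 90.0 zy 0.0 xdir [ 0.968 -0.252 -0.   ] F_g [ 1.4 -1.  -0.1] w -0.001 j [-0.31 -0.23  1.91  0.    1.46 -0.27]
[-0.0042 -0.0333  0.0102 -0.      0.0001 -0.0637]
```

```bash
python3 -m inch '-.004 -.033 .01 0 0 -.064 1;-.004 -.033 .01 0 0 -.064 1;-.004 -.033 .01 0 0 -.064 1;-.004 -.033 .01 0 0 -.064 1;0 0 0 0 0 0 1;0 0 0 0 0 0 1'
python3 - <<'E'
from h import *
from plant import *
s=state(); rep(s)
cw=camera_info("wrist")
cv2.imwrite("pics/w1.png",cv2.resize(cv2.convertScaleAbs(grab_frame("wrist"),alpha=1.8,beta=15),None,fx=1.5,fy=1.5))
for p in [(-.15,.017,.110),(-.15,-.017,.11),(-.13,.061,.064),(-.128,.061,.064)]: print(p,proj(cw,g2w(p),True)*1.5)
cs=camera_info("side");im=grab_frame("side")[140:265,200:360]
cv2.imwrite("pics/s1.png",cv2.resize(cv2.convertScaleAbs(im,alpha=1.6,beta=10),None,fx=4.5,fy=4.5,interpolation=cv2.INTER_CUBIC))
for p in [(-.153,.017,.110),(-.153,-.017,.11),(-.13,-.07,.064)]: print(p,(proj(cs,g2w(p))-[200,140])*4.5)
E
```

```text
time: 2.32
tool_pos: [0.475, 0.0479, 0.1702]
tool_rot: [-0.0, 0.994, 0.106, -0.001]
contact_force: [0.3, -0.8, -0.1]
gripper_width: -0.0
t 2.32 g [-122.1   -1.6  170.2] pitch 90.1 zy 0.0 xdir [ 1.     0.001 -0.002] F_g [ 0.2 -0.8 -0.1] w -0.0 j [-0.06 -0.27  2.01 -0.    1.4  -0.27]
(-0.15, 0.017, 0.11) [325.08103295 269.8893547 ]
(-0.15, -0.017, 0.11) [327.77963075 336.1586109 ]
(-0.13, 0.061, 0.064) [369.69097973 172.29683107]
(-0.128, 0.061, 0.064) [373.29988375 172.28278764]
(-0.153, 0.017, 0.11) [128.98825985 203.27449288]
(-0.153, -0.017, 0.11) [137.44054451 230.07133698]
(-0.13, -0.07, 0.064) [195.95537    353.44446212]
```

View pics/w1.png

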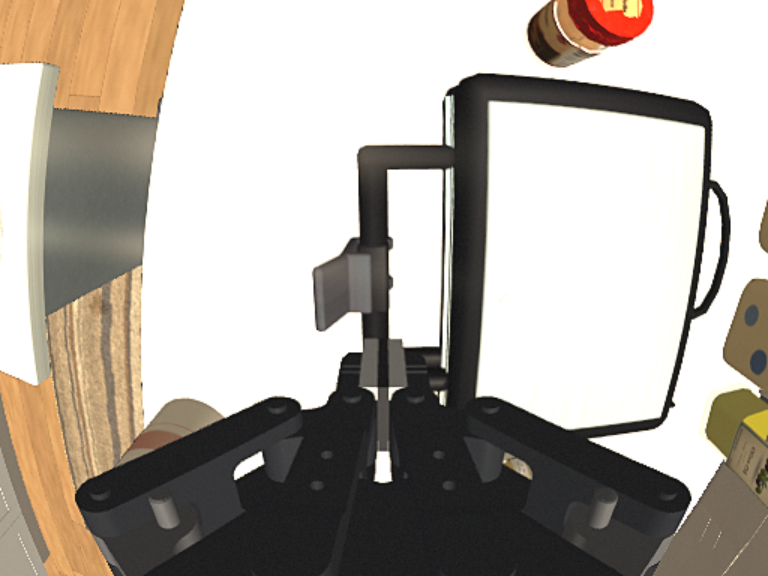

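View pics/s1.png

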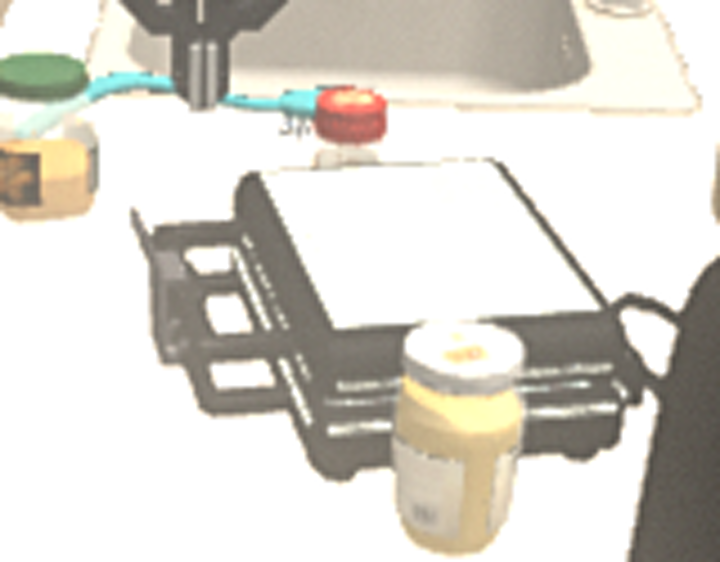

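The wrist view shows the latch tab's edge from (315,268) to (318,330), and the handle bar at column 373. Both match my model to within 2 to 3 mm. I'll lower the closed fingers behind the tab and swing it.

```bash
python3 -m inch '0 -.001 .02 0 0 0 1;0 -.001 .02 0 0 0 1;0 0 .02 0 0 0 1;0 0 .018 0 0 0 1;0 0 0 0 0 0 1'
python3 -m inch '-.005 0 0 0 0 0 1;-.005 0 0 0 0 0 1;-.005 0 0 0 0 0 1;-.005 0 .001 0 0 0 1;-.005 0 .002 0 0 0 1;-.005 0 .002 0 0 0 1;-.005 0 .002 0 0 0 1;-.005 0 .003 0 0 0 1'
python3 - <<'E'
from h import *
from plant import *
s=state(); rep(s)
cv2.imwrite("pics/w2.png",cv2.convertScaleAbs(grab_frame("wrist"),alpha=1.8,beta=15))
im=grab_frame("side")[140:265,200:360]
cv2.imwrite("pics/s2.png",cv2.resize(cv2.convertScaleAbs(im,alpha=1.6,beta=10),None,fx=4.5,fy=4.5,interpolation=cv2.INTER_CUBIC))
E
```

```text
time: 2.83
tool_pos: [0.4734, 0.0473, 0.0898]
tool_rot: [-0.0, 0.995, 0.103, -0.003]
contact_force: [-0.9, 0.3, -0.9]
gripper_width: -0.003
time: 3.5
tool_pos: [0.4363, 0.0403, 0.0834]
tool_rot: [0.0, 0.995, 0.104, 0.001]
contact_force: [0.0, 0.5, 0.5]
gripper_width: -0.0
t 3.5 g [-161.5   -0.9   83.4] pitch 89.9 zy -0.0 xdir [ 1.    -0.002  0.001] F_g [0.1 0.5 0.5] w -0.0 j [-0.08 -0.28  2.17  0.    1.24 -0.29]
```

View pics/w2.png

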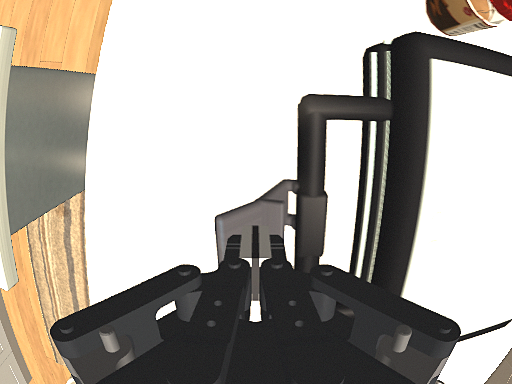

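View pics/s2.png

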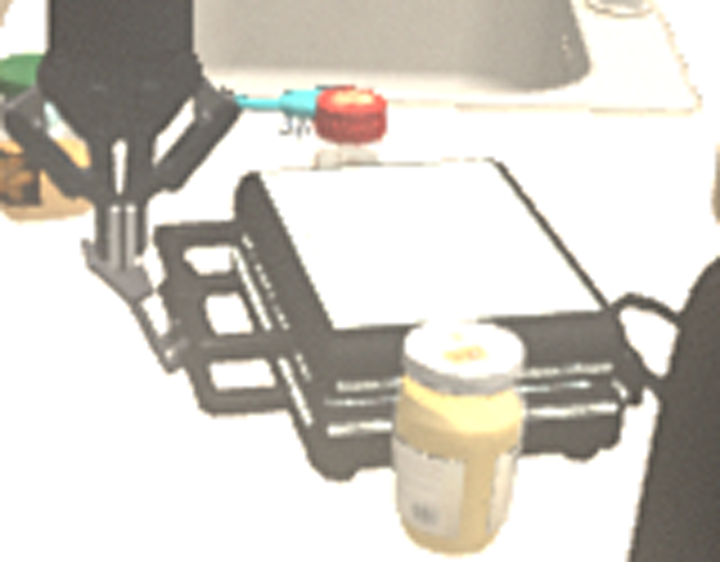

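The latch is off the handle and leaning forward at about 0.55 rad. I'll carry on down.

```bash
python3 -m inch '-.006 0 .003 0 0 0 1;-.006 0 .003 0 0 0 1;-.006 0 .004 0 0 0 1;-.006 0 .004 0 0 0 1;-.003 0 .0045 0 0 0 1;-.003 0 .0045 0 0 0 1;-.003 0 .0045 0 0 0 1;-.003 0 .0045 0 0 0 1'
python3 -m inch '0 0 .005 0 0 0 1;0 0 .005 0 0 0 1;0 0 .004 0 0 0 1'
python3 - <<'E'
from h import *
from plant import *
s=state(); rep(s)
cv2.imwrite("pics/w3.png",cv2.convertScaleAbs(grab_frame("wrist"),alpha=1.8,beta=15))
im=grab_frame("side")[140:265,200:360]
cv2.imwrite("pics/s3.png",cv2.resize(cv2.convertScaleAbs(im,alpha=1.6,beta=10),None,fx=4.5,fy=4.5,interpolation=cv2.INTER_CUBIC))
E
```

```text
time: 4.27
tool_pos: [0.4009, 0.0327, 0.0508]
tool_rot: [-0.0, 0.995, 0.104, -0.0]
contact_force: [0.3, 0.4, 0.8]
gripper_width: -0.007
time: 4.52
tool_pos: [0.4009, 0.0328, 0.0365]
tool_rot: [-0.0, 0.995, 0.104, -0.001]
contact_force: [-0.4, 0.7, 0.9]
gripper_width: -0.003
t 4.52 g [-197.7   -0.8   36.5] pitch 90.1 zy 0.0 xdir [ 1.    -0.002 -0.001] F_g [-0.3  0.8  0.9] w -0.003 j [-0.1  -0.3   2.28 -0.    1.17 -0.31]
```

View pics/s3.png

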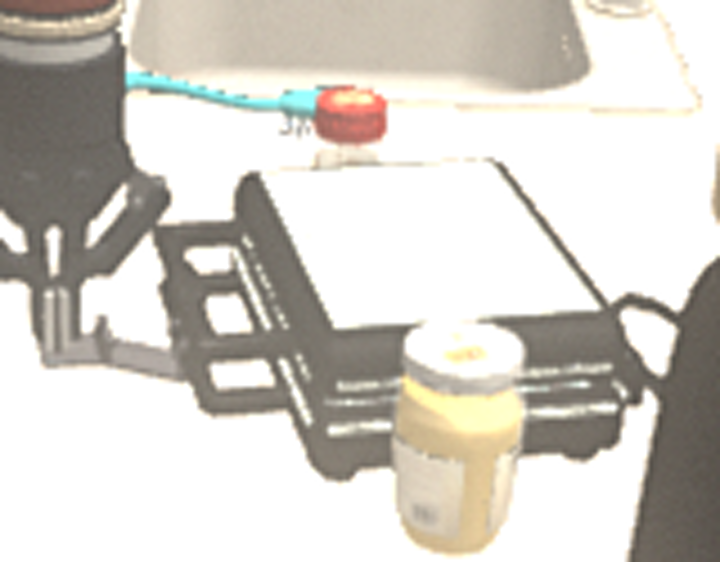

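```bash
python3 -m inch '0 0 .004 0 0 0 1;0 0 .004 0 0 0 1;0 0 0 0 0 0 1'
python3 -m inch '0 0 -.02 0 0 0 1;0 0 -.03 0 0 0 1;0 0 -.03 0 0 0 1;0 0 -.03 0 0 0 1'
python3 - <<'E'
from h import *
from plant import *
s=state(); rep(s)
print(step(s,[-.150,-.041,.108],65,6))
cv2.imwrite("pics/w4.png",cv2.convertScaleAbs(grab_frame("wrist"),alpha=1.8,beta=15))
E
```

```text
time: 4.87
tool_pos: [0.401, 0.0329, 0.0286]
tool_rot: [-0.0, 0.995, 0.104, -0.0]
contact_force: [0.2, -0.3, -0.0]
gripper_width: -0.002
time: 5.2
tool_pos: [0.4008, 0.0329, 0.1402]
tool_rot: [-0.0, 0.995, 0.104, -0.0]
contact_force: [0.3, -0.2, -0.0]
gripper_width: -0.0
t 5.2 g [-197.8   -0.7  140.2] pitch 90.1 zy 0.0 xdir [ 1.    -0.002 -0.001] F_g [ 0.3 -0.3 -0. ] w -0.0 j [-0.1  -0.46  2.2   0.    1.4  -0.31]
[ 0.0069  0.0067  0.0068  0.      0.0729 -0.0004]
```

View pics/w4.png

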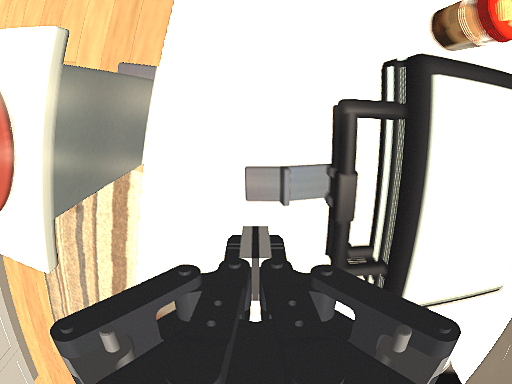

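The latch lies forward, from (245,183) to (330,183), well clear of the handle block at about (342,196). Next I'll tilt the tool and go to the right half of the bar.

```bash
python3 -m inch '.007 .0067 .0068 0 .073 0 .55;.007 .0067 .0068 0 .073 0 .55;.007 .0067 .0068 0 .073 0 .55;.007 .0067 .0068 0 .073 0 .55;.007 .0067 .0068 0 .073 0 .55;.007 .0067 .0068 0 .073 0 .55;0 0 0 0 0 0 .55;0 0 0 0 0 0 .55'
python3 - <<'E'
from h import *
from plant import *
s=state(); rep(s)
cw=camera_info("wrist")
cv2.imwrite("pics/w5.png",cv2.convertScaleAbs(grab_frame("wrist"),alpha=1.8,beta=15))
for p in [(-.13,.021,.072),(-.13,-.021,.072),(-.13,-.041,.072),(-.138,.06,.064),(-.122,.06,.064)]: print(p,proj(cw,g2w(p),True).round(1))
print(step(s,[-.1241,-.041,.0513],65,6))
E
```

```text
time: 5.92
tool_pos: [0.456, 0.0033, 0.1062]
tool_rot: [-0.023, 0.971, 0.101, 0.215]
contact_force: [0.4, -0.2, 0.7]
gripper_width: 0.452
t 5.92 g [-150.   -41.1  106.2] pitch 65.1 zy -0.001 xdir [ 0.907 -0.004  0.422] F_g [ 0.4 -0.3  0.7] w 0.452 j [-0.28 -0.6   2.39  0.24  0.97 -0.59]
(-0.13, 0.021, 0.072) [261.1 119.1]
(-0.13, -0.021, 0.072) [261.2 185.4]
(-0.13, -0.041, 0.072) [261.1 214.6]
(-0.138, 0.06, 0.064) [243.5  57.2]
(-0.122, 0.06, 0.064) [266.7  58.7]
[ 0.     -0.      0.0101  0.0001  0.0002 -0.0006]
```

View pics/w5.png

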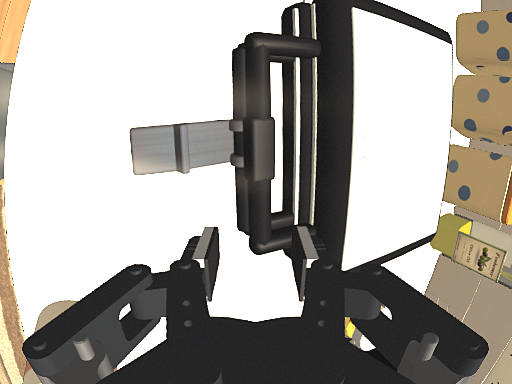

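The pads straddle the bar's column at 260, and the bar sits about 1.5 to 2 mm further left than predicted. I'll insert and close.

```bash
python3 -m inch '0 -.0005 .01 0 0 0 .55;0 -.0005 .01 0 0 0 .55;0 -.0005 .01 0 0 0 .55;0 0 .01 0 0 0 .55;0 0 .01 0 0 0 .55;0 0 .01 0 0 0 .55;0 0 0 0 0 0 .55'
python3 - <<'E'
from h import *
from plant import *
s=state(); rep(s)
cv2.imwrite("pics/w6.png",cv2.convertScaleAbs(grab_frame("wrist"),alpha=1.8,beta=15))
im=grab_frame("side")[140:265,200:360]
cv2.imwrite("pics/s6.png",cv2.resize(cv2.convertScaleAbs(im,alpha=1.6,beta=10),None,fx=4.5,fy=4.5,interpolation=cv2.INTER_CUBIC))
E
```

```text
time: 6.55
tool_pos: [0.4812, 0.0111, 0.0516]
tool_rot: [-0.023, 0.971, 0.102, 0.214]
contact_force: [-0.5, -0.6, -1.2]
gripper_width: 0.45
t 6.55 g [-123.7  -38.8   51.6] pitch 65.1 zy 0.001 xdir [ 0.907 -0.001  0.421] F_g [-0.6 -0.5 -1.2] w 0.45 j [-0.24 -0.4   2.37  0.26  0.79 -0.6 ]
```

View pics/w6.png

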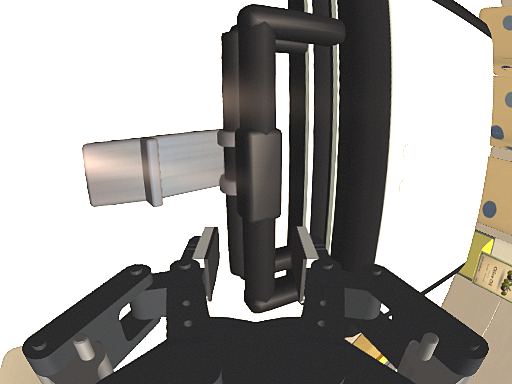

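View pics/s6.png

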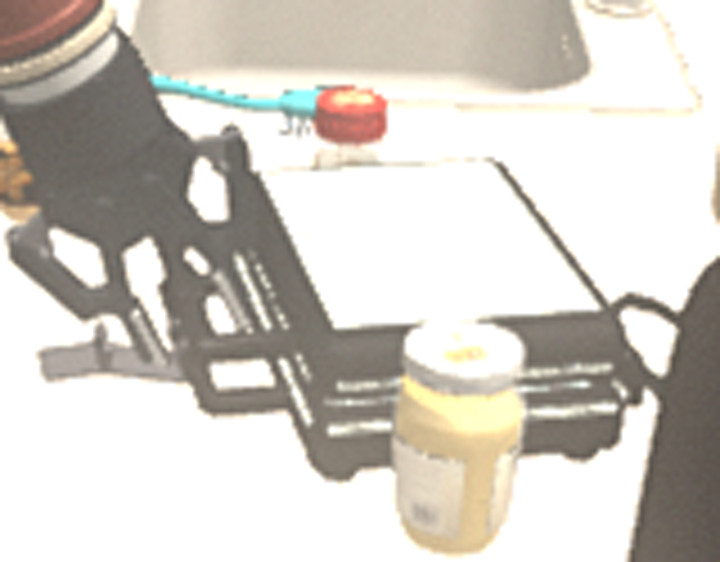

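The bar is between the pads at about (260,265), so I'm closing.

```bash
python3 -m inch '0 0 0 0 0 0 1;0 0 0 0 0 0 1;0 0 0 0 0 0 1;0 0 0 0 0 0 1;0 0 0 0 0 0 1'
python3 - <<'E'
from h import *
from plant import *
s=state(); rep(s)
E
```

```text
time: 7.07
tool_pos: [0.4823, 0.0103, 0.0541]
tool_rot: [-0.023, 0.971, 0.102, 0.217]
contact_force: [-2.1, 2.2, 6.0]
gripper_width: 0.162
t 7.07 g [-122.7  -39.9   54.1] pitch 64.8 zy -0.001 xdir [ 0.905 -0.002  0.426] F_g [-1.6  2.6  6. ] w 0.162 j [-0.24 -0.4   2.37  0.26  0.79 -0.6 ]
```

```bash
cat >> h.py <<'E'
HNG=np.array([.085,0,.047]); 
def bar(th):
    c,s=np.cos(th),np.sin(th); v=np.array([-.215,0,.017])
    return HNG+np.array([c*v[0]+s*v[2],0,-s*v[0]+c*v[2]])
def tcp_for(th,pitch,y=-.040):
    a=np.radians(pitch); z=np.array([np.cos(a),0,-np.sin(a)]); x=np.array([np.sin(a),0,np.cos(a)])
    return bar(th)+z*.0121+x*.0025+[0,y,0]
def theta(s):  # lid angle seen from TCP
    l=G.T@q2R(s["tool_rot"]); b=w2g(s["tool_pos"])-l[:,2]*.0121-l[:,0]*.0025
    d=b-HNG; return np.arctan2(d[2],-d[0])-np.arctan2(.017,.215), np.hypot(d[0],d[2])
def nxt(th,N=10):
    from plant import state
    s=state(); rep(s); print("theta,r",theta(s)); p=65+27*th/1.75
    print("next",th,step(s,tcp_for(th,p),p,N))
E
python3 -c "
from h import *
nxt(.1,5)"
```

```text
t 7.07 g [-122.7  -39.9   54.1] pitch 64.8 zy -0.001 xdir [ 0.905 -0.002  0.426] F_g [-1.6  2.6  6. ] w 0.162 j [-0.24 -0.4   2.37  0.26  0.79 -0.6 ]
theta,r (np.float64(-3.837078599601418e-05), np.float64(0.21583180108640498))
next 0.1 [ 0.0022  0.     -0.0036  0.0003 -0.0062 -0.0003]
```

```bash
python3 -m inch '.0018 0 -.0036 0 -.006 0 1;.002 0 -.0036 0 -.006 0 1;.0022 0 -.0036 0 -.006 0 1;.0024 0 -.0036 0 -.006 0 1;.0026 0 -.0036 0 -.006 0 1'
python3 - <<'E'
from h import *
nxt(.3)
E
```

```text
time: 7.48
tool_pos: [0.4841, 0.0108, 0.0733]
tool_rot: [-0.021, 0.974, 0.102, 0.202]
contact_force: [11.8, 2.1, -9.0]
gripper_width: 0.164
t 7.48 g [-120.9  -39.8   73.3] pitch 66.6 zy -0.002 xdir [ 0.918 -0.002  0.397] F_g [11.9 -0.5 -9. ] w 0.164 j [-0.23 -0.42  2.34  0.22  0.86 -0.56]
theta,r (np.float64(0.09038577618392728), np.float64(0.21607655212711357))
next 0.3 [ 0.0027  0.     -0.0035  0.0002 -0.0053 -0.0002]
```

The lid is following: it is at 0.09 rad and the radius holds.

```bash
python3 -m inch '.0024 0 -.0036 0 -.005 0 1;.0026 0 -.0036 0 -.005 0 1;.0026 0 -.0036 0 -.005 0 1;.0028 0 -.0036 0 -.005 0 1;.0028 0 -.0035 0 -.005 0 1;.003 0 -.0035 0 -.005 0 1;.003 0 -.0035 0 -.005 0 1;.003 0 -.0034 0 -.005 0 1;.0032 0 -.0034 0 -.005 0 1;.0032 0 -.0033 0 -.005 0 1'
python3 - <<'E'
from h import *
nxt(.52)
from plant import *
im=grab_frame("side")[90:265,200:400]
cv2.imwrite("pics/s7.png",cv2.resize(cv2.convertScaleAbs(im,alpha=1.6,beta=10),None,fx=3,fy=3))
E
```

```text
time: 8.32
tool_pos: [0.494, 0.0131, 0.1142]
tool_rot: [-0.018, 0.979, 0.103, 0.172]
contact_force: [-6.9, -4.4, -3.8]
gripper_width: 0.159
t 8.32 g [-110.8  -39.6  114.2] pitch 70.0 zy -0.0 xdir [ 0.94  -0.001  0.341] F_g [-7.7 -2.9 -3.8] w 0.159 j [-0.2  -0.41  2.25  0.16  0.99 -0.48]
theta,r (np.float64(0.28780121817996074), np.float64(0.21668389391941745))
next 0.52 [ 0.0036  0.     -0.0034  0.     -0.0052 -0.0001]
```

View pics/s7.png

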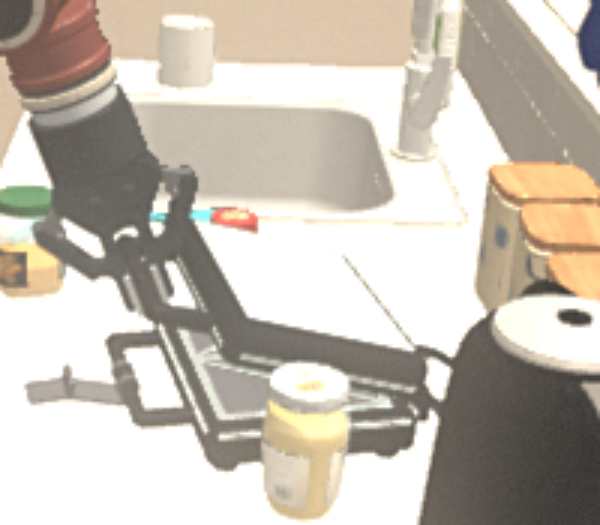

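The lid is up about 16°, following cleanly, and the gripper is moving away from the lid body. I'll continue.

```bash
python3 -m inch '.0033 0 -.0035 0 -.005 0 1;.0033 0 -.0035 0 -.005 0 1;.0034 0 -.0035 0 -.005 0 1;.0034 0 -.0034 0 -.005 0 1;.0035 0 -.0034 0 -.005 0 1;.0036 0 -.0034 0 -.005 0 1;.0037 0 -.0034 0 -.005 0 1;.0037 0 -.0033 0 -.005 0 1;.0038 0 -.0033 0 -.005 0 1;.0038 0 -.0032 0 -.005 0 1'
python3 - <<'E'
from h import *
nxt(.74)
E
```

```text
time: 9.2
tool_pos: [0.5145, 0.0177, 0.158]
tool_rot: [-0.016, 0.984, 0.104, 0.146]
contact_force: [-16.3, -3.4, 4.0]
gripper_width: 0.159
t 9.2 g [-89.7 -39.4 158. ] pitch 73.2 zy 0.001 xdir [ 0.957 -0.001  0.29 ] F_g [-16.6   0.1   4. ] w 0.159 j [-0.17 -0.36  2.13  0.12  1.11 -0.42]
theta,r (np.float64(0.5146416040653335), np.float64(0.21787005260146713))
next 0.74 [ 0.0041  0.0001 -0.0025 -0.0001 -0.0057 -0.0001]
```

```bash
sed -i 's/^YAW=.*/YAW=np.radians(12.1); O=np.array([.594,.075,0.])+.0025*np.array([.978,.21,0])/; s/+x\*.0025+/+/; s/-l\[:,0\]\*.0025//' h.py
python3 - <<'E'
from h import *
nxt(.74)
E
```

```text
t 9.2 g [-92.2 -39.4 158. ] pitch 73.2 zy 0.001 xdir [ 0.957 -0.001  0.29 ] F_g [-16.6   0.1   4. ] w 0.159 j [-0.17 -0.36  2.13  0.12  1.11 -0.42]
theta,r (np.float64(0.5171142602491827), np.float64(0.2183651946289147))
next 0.74 [ 0.0041  0.0001 -0.0025 -0.0001 -0.0057 -0.0001]
```

```bash
python3 -m inch '.0038 0 -.0036 0 -.005 0 1;.0038 0 -.0036 0 -.005 0 1;.0038 0 -.0035 0 -.005 0 1;.0039 0 -.0034 0 -.005 0 1;.004 0 -.0032 0 -.005 0 1'
python3 - <<'E'
from h import *
nxt(.74,5)
E
```

```text
time: 9.62
tool_pos: [0.5305, 0.0213, 0.1812]
tool_rot: [-0.015, 0.985, 0.103, 0.138]
contact_force: [-1.7, 1.8, -5.1]
gripper_width: 0.155
t 9.62 g [-75.9 -39.2 181.2] pitch 74.1 zy 0.001 xdir [ 0.962 -0.002  0.275] F_g [-1.3  2.1 -5.1] w 0.155 j [-0.15 -0.33  2.06  0.11  1.15 -0.39]
theta,r (np.float64(0.6474603454191117), np.float64(0.21960852608766043))
next 0.74 [ 0.0038  0.0002 -0.0014 -0.0002 -0.0082 -0.0005]
```

```bash
python3 - <<'E'
from h import *
from plant import *
cv2.imwrite("pics/w8.png",cv2.convertScaleAbs(grab_frame("wrist"),alpha=1.8,beta=15))
E
```

```text
(no output)
```

View pics/w8.png

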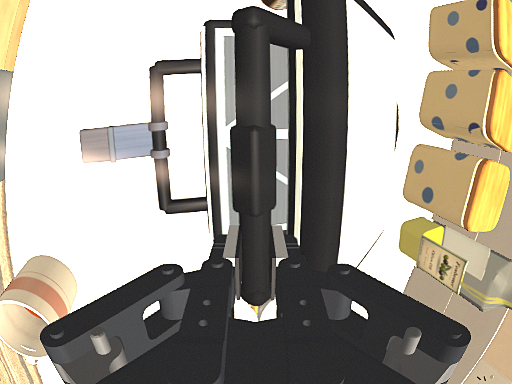

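The bar is still held between the pads, with the pad tips visible on both sides at (232,242) and (279,242). I'll continue with the radius as measured.

```bash
sed -i 's/v=np.array(\[-.215,0,.017\])/v=1.016*np.array([-.215,0,.017])/' h.py
python3 - <<'E'
from h import *
nxt(.88)
E
```

```text
t 9.67 g [-74.5 -39.2 182.7] pitch 73.9 zy 0.001 xdir [ 0.961 -0.002  0.277] F_g [-4.3  2.8 -3.2] w 0.155 j [-0.15 -0.33  2.06  0.11  1.15 -0.39]
theta,r (np.float64(0.6564385806183357), np.float64(0.2196328722523818))
next 0.88 [ 0.0043  0.0001 -0.0022 -0.0001 -0.0082 -0.0002]
```

```bash
python3 -m inch '.0042 0 -.0027 0 -.008 0 1;.0042 0 -.0027 0 -.008 0 1;.0042 0 -.0026 0 -.008 0 1;.0043 0 -.0025 0 -.008 0 1;.0043 0 -.0024 0 -.008 0 1;.0043 0 -.0023 0 -.008 0 1;.0043 0 -.0022 0 -.008 0 1;.0043 0 -.0021 0 -.008 0 1;.0044 0 -.002 0 -.008 0 1;.0044 0 -.0019 0 -.008 0 1'
python3 - <<'E'
from h import *
nxt(1.1)
E
```

```text
time: 10.5
tool_pos: [0.5663, 0.0294, 0.2161]
tool_rot: [-0.012, 0.99, 0.104, 0.099]
contact_force: [-12.0, 2.3, 6.6]
gripper_width: 0.16
t 10.5 g [-39.2 -38.8 216.1] pitch 78.6 zy 0.002 xdir [ 0.98  -0.002  0.198] F_g [-11.2   4.8   6.6] w 0.16 j [-0.11 -0.21  1.89  0.07  1.27 -0.34]
theta,r (np.float64(0.881616450283744), np.float64(0.2208130688736111))
next 1.1 [ 0.0045  0.0001 -0.0014 -0.0002 -0.0059 -0.0002]
```

```bash
python3 - <<'E'
from h import *
from plant import *
im=grab_frame("side")[60:220,200:360]
cv2.imwrite("pics/s9.png",cv2.resize(cv2.convertScaleAbs(im,alpha=2,beta=10),None,fx=3.7,fy=3.7,interpolation=cv2.INTER_CUBIC))
E
```

```text
(no output)
```

View pics/s9.png

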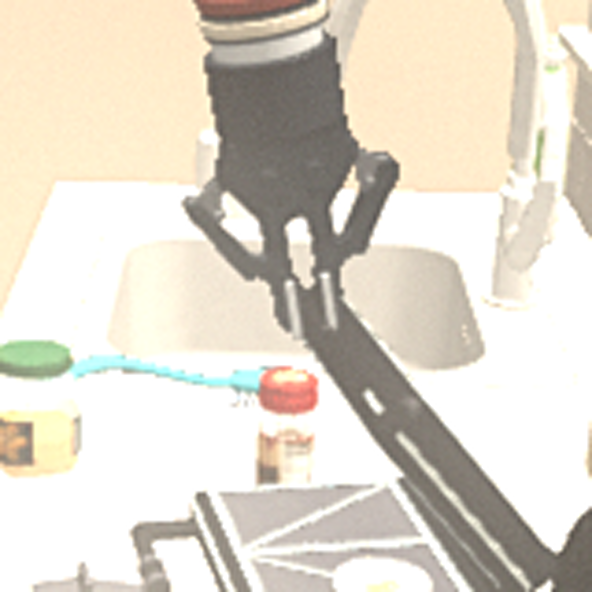

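The side view shows the bar held well inside the pads, with its end at about (312,288) and the pad tips near row 335. The grip is secure. I'll ease outward a little and continue.

```bash
sed -i 's/v=1.016/v=1.03/' h.py
python3 - <<'E'
from h import *
nxt(1.1)
E
python3 -m inch '.0042 0 -.0024 0 -.006 0 1;.0043 0 -.0024 0 -.006 0 1;.0044 0 -.0022 0 -.006 0 1;.0045 0 -.002 0 -.006 0 1;.0045 0 -.0018 0 -.006 0 1;.0045 0 -.0016 0 -.006 0 1;.0045 0 -.0014 0 -.006 0 1;.0046 0 -.0012 0 -.006 0 1;.0046 0 -.001 0 -.006 0 1;.0046 0 -.0009 0 -.006 0 1'
python3 - <<'E'
from h import *
nxt(1.3)
E
```

```text
t 10.55 g [-37.6 -38.8 217.6] pitch 78.4 zy 0.002 xdir [ 0.98  -0.002  0.201] F_g [-4.7  5.6  1.1] w 0.153 j [-0.11 -0.21  1.89  0.07  1.27 -0.34]
theta,r (np.float64(0.8910102399540709), np.float64(0.2211644580572921))
next 1.1 [ 0.0043  0.0001 -0.0016 -0.0002 -0.0062 -0.0002]
time: 11.38
tool_pos: [0.6068, 0.0386, 0.2409]
tool_rot: [-0.009, 0.992, 0.104, 0.07]
contact_force: [-9.5, 4.7, 0.9]
gripper_width: 0.161
t 11.38 g [  2.4 -38.3 240.9] pitch 81.9 zy 0.003 xdir [ 0.99  -0.002  0.14 ] F_g [-8.3  6.6  0.9] w 0.161 j [-0.08 -0.08  1.74  0.04  1.35 -0.3 ]
theta,r (np.float64(1.1032578376389106), np.float64(0.22243082385986868))
next 1.3 [ 0.0042  0.0002 -0.0007 -0.0003 -0.0055 -0.0002]
```

```bash
python3 -m inch '.0043 -.0001 -.0014 0 -.006 0 1;.0043 -.0001 -.0013 0 -.006 0 1;.0044 -.0001 -.0011 0 -.006 0 1;.0044 -.0001 -.001 0 -.006 0 1;.0045 -.0001 -.0008 0 -.006 0 1;.0045 -.0001 -.0006 0 -.006 0 1;.0045 0 -.0004 0 -.006 0 1;.0045 0 -.0003 0 -.006 0 1;.0045 0 -.0001 0 -.006 0 1;.0045 0 .0001 0 -.006 0 1'
python3 - <<'E'
from h import *
nxt(1.52)
E
```

```text
time: 12.22
tool_pos: [0.6502, 0.0485, 0.2554]
tool_rot: [-0.006, 0.994, 0.105, 0.042]
contact_force: [-8.1, 5.1, 6.7]
gripper_width: 0.159
t 12.22 g [ 46.9 -37.7 255.4] pitch 85.1 zy 0.003 xdir [ 0.996 -0.001  0.085] F_g [-6.8  6.7  6.7] w 0.159 j [-0.05  0.05  1.58  0.03  1.43 -0.26]
theta,r (np.float64(1.316036117217436), np.float64(0.22387655746015392))
next 1.52 [ 0.0045  0.0002  0.0001 -0.0003 -0.0058 -0.0001]
```

```bash
python3 -m inch '.0045 -.0001 -.0005 0 -.006 0 1;.0045 -.0001 -.0004 0 -.006 0 1;.0045 -.0001 -.0003 0 -.006 0 1;.0045 -.0001 -.0001 0 -.006 0 1;.0045 -.0001 .0001 0 -.006 0 1;.0045 0 .0002 0 -.006 0 1;.0045 0 .0004 0 -.006 0 1;.0045 0 .0005 0 -.006 0 1;.0045 0 .0006 0 -.006 0 1;.0045 0 .0007 0 -.006 0 1'
python3 - <<'E'
from h import *
from plant import *
nxt(1.75)
im=grab_frame("side")[30:250,180:420]
cv2.imwrite("pics/s10.png",cv2.resize(cv2.convertScaleAbs(im,alpha=2,beta=10),None,fx=2.6,fy=2.6,interpolation=cv2.INTER_CUBIC))
E
```

```text
time: 13.05
tool_pos: [0.6956, 0.0588, 0.259]
tool_rot: [-0.003, 0.994, 0.105, 0.015]
contact_force: [-4.4, 6.2, 10.3]
gripper_width: 0.148
t 13.05 g [ 93.4 -37.1 259. ] pitch 88.2 zy 0.003 xdir [ 1.    -0.001  0.031] F_g [-3.   6.9 10.3] w 0.148 j [-0.03  0.19  1.42  0.01  1.5  -0.24]
theta,r (np.float64(1.527767229922124), np.float64(0.2242262218618213))
next 1.75 [ 0.0048  0.0003  0.0009 -0.0003 -0.0066 -0.0001]
```

View pics/s10.png

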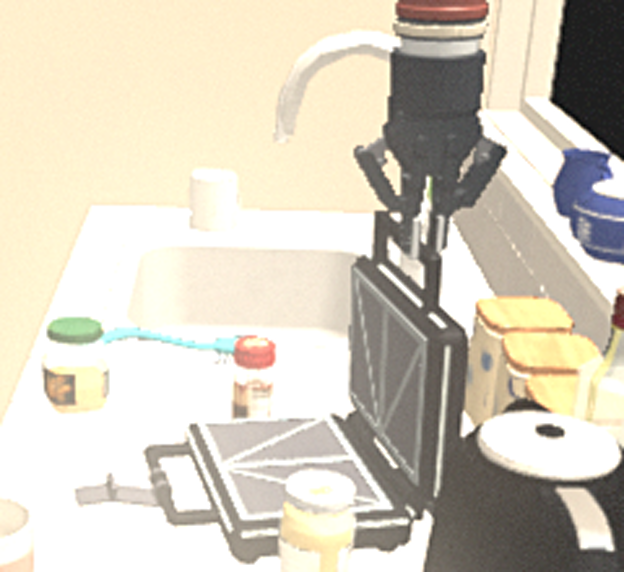

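The lid is just about upright at (410,360). The last part to the stop goes slower.

```bash
python3 -m inch '.0045 -.0001 .0001 0 -.005 0 1;.0045 -.0001 .0003 0 -.005 0 1;.0045 -.0001 .0005 0 -.005 0 1;.0045 -.0001 .0007 0 -.005 0 1;.0045 -.0001 .0009 0 -.005 0 1;.004 0 .001 0 -.005 0 1;.004 0 .001 0 -.005 0 1;.003 0 .0008 0 -.005 0 1'
python3 - <<'E'
from h import *
nxt(1.75,5)
E
```

```text
time: 13.77
tool_pos: [0.7281, 0.0664, 0.2545]
tool_rot: [-0.001, 0.994, 0.105, -0.005]
contact_force: [-4.9, 5.1, -2.5]
gripper_width: 0.153
t 13.77 g [126.8 -36.6 254.5] pitch 90.5 zy 0.003 xdir [ 1.    -0.001 -0.009] F_g [-3.7  6.  -2.5] w 0.153 j [-0.01  0.29  1.31  0.    1.55 -0.22]
theta,r (np.float64(1.6804108639944144), np.float64(0.223541201170352))
next 1.75 [ 0.0029  0.0007  0.0009 -0.0005 -0.0052 -0.0002]
```

```bash
python3 -m inch '.003 0 .0005 0 0 0 1;.003 0 .0006 0 0 0 1;.003 0 .0006 0 0 0 1;.003 0 .0007 0 0 0 1;0 0 0 0 0 0 1'
python3 - <<'E'
from h import *
nxt(1.75,5)
E
python3 -m inch '.0015 0 .0004 0 0 0 1;.0015 0 .0004 0 0 0 1;0 0 0 0 0 0 1'
python3 - <<'E'
from h import *
nxt(1.75,5)
E
```

```text
time: 14.18
tool_pos: [0.7402, 0.069, 0.2511]
tool_rot: [-0.001, 0.994, 0.105, -0.004]
contact_force: [-2.4, 6.2, 7.2]
gripper_width: 0.155
t 14.18 g [139.1 -36.6 251.1] pitch 90.5 zy 0.003 xdir [ 1.    -0.    -0.008] F_g [-1.1  6.5  7.2] w 0.155 j [-0.01  0.32  1.28  0.    1.55 -0.22]
theta,r (np.float64(1.7377008477790685), np.float64(0.22291596364074331))
next 1.75 [ 0.0004  0.0007  0.0003 -0.0005 -0.0054  0.    ]
time: 14.43
tool_pos: [0.7412, 0.0692, 0.2508]
tool_rot: [-0.001, 0.994, 0.105, -0.007]
contact_force: [-9.6, 5.1, 12.0]
gripper_width: 0.153
t 14.43 g [140.2 -36.5 250.8] pitch 90.8 zy 0.003 xdir [ 1.    -0.    -0.013] F_g [-8.4  7.  12. ] w 0.153 j [-0.01  0.33  1.27 -0.    1.56 -0.22]
theta,r (np.float64(1.7429304800511394), np.float64(0.22289544505730158))
next 1.75 [ 0.0002  0.0007  0.0002 -0.0005 -0.0044 -0.    ]
```

The tool moved 1 mm for a 3 mm command, so this is probably the stop. I'll press a little more to confirm.

```bash
python3 -m inch '.0015 0 0 0 0 0 1;.0015 0 0 0 0 0 1;0 0 0 0 0 0 1;0 0 0 0 0 0 1'
python3 - <<'E'
from h import *
nxt(1.75,5)
from plant import *
im=grab_frame("side")[30:250,180:420]
cv2.imwrite("pics/s11.png",cv2.resize(cv2.convertScaleAbs(im,alpha=2,beta=10),None,fx=2.6,fy=2.6,interpolation=cv2.INTER_CUBIC))
E
```

```text
time: 14.77
tool_pos: [0.7415, 0.0692, 0.2507]
tool_rot: [-0.0, 0.994, 0.105, -0.01]
contact_force: [-19.9, 1.7, 14.1]
gripper_width: 0.155
t 14.77 g [140.5 -36.6 250.7] pitch 91.2 zy 0.003 xdir [ 1.    -0.    -0.021] F_g [-19.1   5.8  14.1] w 0.155 j [-0.01  0.33  1.26 -0.    1.57 -0.22]
theta,r (np.float64(1.7445077966360167), np.float64(0.22290620275494255))
next 1.75 [ 0.0002  0.0007  0.0002 -0.0006 -0.0028 -0.0001]
```

View pics/s11.png

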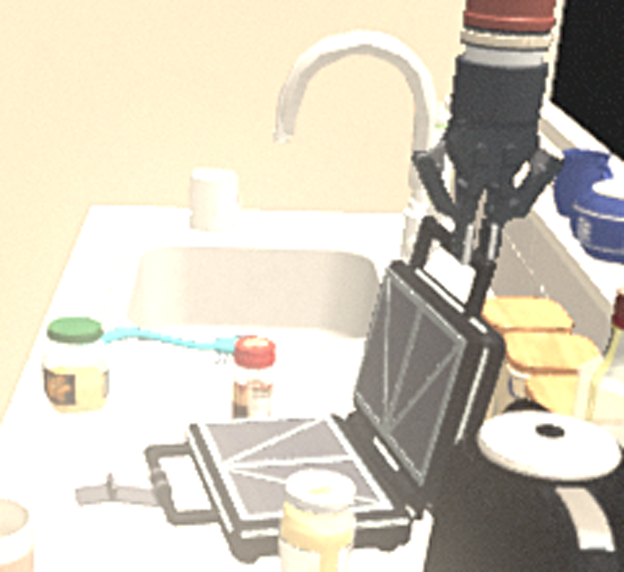

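The lid is on its stop: the force rises with no further motion. I'll take the load off, open, and withdraw straight up.

```bash
python3 -m inch '-.002 0 -.002 0 0 0 1;-.001 0 -.001 0 0 0 1;0 0 0 0 0 0 .9;0 0 0 0 0 0 .8;0 0 0 0 0 0 .7;0 0 0 0 0 0 .6;0 0 0 0 0 0 .6;0 0 0 0 0 0 .6'
python3 - <<'E'
from h import *
from plant import *
rep(state())
cv2.imwrite("pics/w12.png",cv2.convertScaleAbs(grab_frame("wrist"),alpha=1.8,beta=15))
E
```

```text
time: 15.48
tool_pos: [0.7412, 0.0665, 0.2483]
tool_rot: [0.001, 0.995, 0.104, -0.008]
contact_force: [-0.2, 0.6, 0.1]
gripper_width: 0.4
t 15.48 g [139.6 -39.1 248.3] pitch 90.9 zy -0.0 xdir [ 1.    -0.003 -0.015] F_g [-0.1  0.6  0.1] w 0.4 j [-0.01  0.33  1.27 -0.    1.56 -0.22]
```

View pics/w12.png

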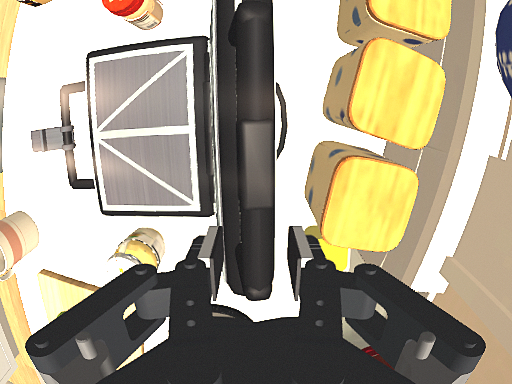

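Force is now zero and the bar at (258,265) sits free between the pads. I'll retract upward.

```bash
python3 -m inch '0 0 -.01 0 0 0 .6;0 0 -.015 0 0 0 .6;0 0 -.015 0 0 0 .6;0 0 -.02 0 0 0 .6;0 0 -.02 0 0 0 .6;0 0 -.02 0 0 0 .6;0 0 0 0 0 0 .6'
python3 - <<'E'
from h import *
from plant import *
rep(state())
im=grab_frame("side")[10:290,140:420]
cv2.imwrite("pics/s13.png",cv2.resize(cv2.convertScaleAbs(im,alpha=2,beta=10),None,fx=2.1,fy=2.1,interpolation=cv2.INTER_CUBIC))
cv2.imwrite("pics/t13.png",cv2.convertScaleAbs(grab_frame("top"),alpha=1.8,beta=15))
E
```

```text
time: 16.12
tool_pos: [0.7439, 0.0672, 0.3571]
tool_rot: [0.002, 0.995, 0.104, -0.002]
contact_force: [0.5, -0.2, 1.5]
gripper_width: 0.399
t 16.12 g [142.5 -39.1 357.1] pitch 90.3 zy -0.003 xdir [ 1.    -0.002 -0.005] F_g [ 0.4 -0.3  1.5] w 0.399 j [-0.01  0.3   1.13 -0.    1.72 -0.22]
```

View pics/s13.png

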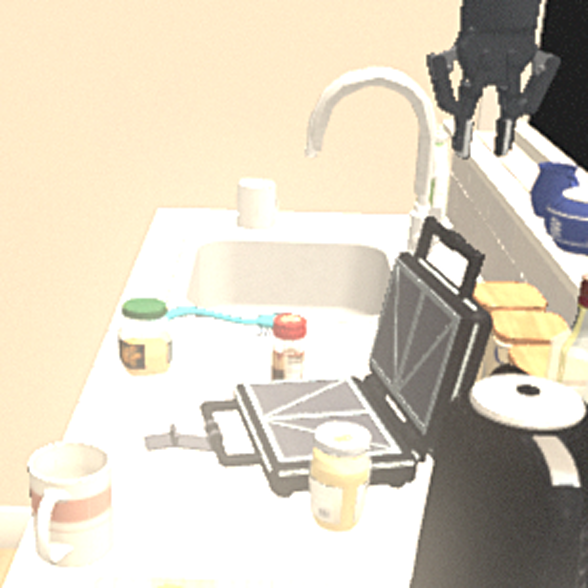

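View pics/t13.png

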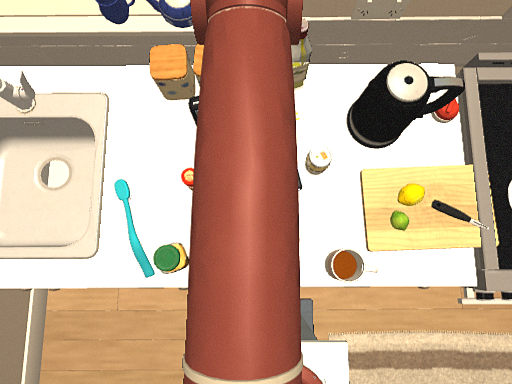

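The lid stays back with the handle at about (345,117) full-frame, where it was when pressed on the stop. The latch is down, and the jars and mug are at the same pixels as before.

```bash
python3 -c "
from plant import *
print(job_done())"
```

```text
the job is handed in; nothing more can be done
None
```

The sandwich toaster is open. I swung the latch lever forward and down to about its stop. Then I gripped the right half of the lid handle, raised the lid slowly until it was against its stop, released it and withdrew straight up. I handed the job in at about 16 s.

**Last checks:**
- **Lid:** at the stop, the force rose to about 24 N with almost no further motion. The tool pose put the lid at 1.74 rad against the 1.75 stop. After I let go, the handle stayed at the same place in the side view.
- **Latch:** it was lying down and clear of the handle.
- **Jars and mug:** the ones I could see were standing where they started. The arm hid part of the top view, but the side view showed all four.
- **Robot:** the contact force was back to about zero and the gripper was more than 80 mm above the handle.

**One disagreement:** the handle's radius from the hinge, worked out from the tool pose, drifted from 216 mm to about 223 mm during the lift. That is a few millimetres off the given geometry. I put it down to an offset in where the bar sat in the pads or in the hinge position. I corrected for it using the measured forces, and the grip held throughout.

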